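Level the patio gas burner with its screw foot

TASK

Level the gas burner before the pan goes on: stand the spirit level on its edge, square across the middle of the burner's two pan bars, and let go of it; then turn the black knob of the burner's screw foot until the bubble rests centred between the two lines of the vial. Then press down on the level over the middle, about as hard as a full litre bottle weighs, so that it sits firmly on both bars with the bubble still centred, and finish while pressing like that: do not let go at the end. Leave the jars, spatula, cutting board and pot lid where they are.

Things in the scene. Friction and masses are not known exactly. Their poses are not given: they have to be found in the camera images.
- level: spirit level: straight aluminium box bar, black end caps, 240 mm long (x), 24 thick (y), 48 high (z up), about 0.35 kg, starting upright on the table on its 24 mm lower edge. Origin: middle of the lower edge. A 70 mm yellow vial with a white bubble lies in the middle of its upper edge, read from above, under a clear cover flush with the edge that may be gripped around or pressed on.
- bubble (a joint): place of the bubble's centre along the level's own x axis, m: 0 = centred, range +-0.022. The bubble is 16 mm long, the vial's two black lines stand 22 mm apart, so it lies between them within +-0.003. It runs to the high end, 1.3 mm per milliradian of tilt, and settles in about 2 s.
- burner: gas burner, fixed; origin on the table under its middle, axes level, y towards the screw foot. Angle-iron frame 260 (x) by 280 mm (y), top 105 mm over the table, cast-iron burner head in the middle (top at 90 mm), gas tap sticking out 190 mm to -x. It rests on two fixed feet at the -y end and the screw foot at +y; at the start the screw-foot end is low.
- bars_mid (a point): point midway between the two pan bars at the height of their upper edges (about 135 mm over the table), tilting with the frame: x along the bars, y from the fixed-feet end to the screw-foot end, z the frame's own up. The bars are dark steel flats on edge, 260 mm long (x), 8 mm thick, centre lines 180 mm apart.
- bar_far: pan bar at the fixed-feet end: origin at the middle of its upper edge, 90 mm from bars_mid towards -y; axes as bars_mid.
- bar_screw: pan bar at the screw-foot end: origin at the middle of its upper edge, 90 mm from bars_mid towards +y; axes as bars_mid.
- knob (a point): middle of the round black fluted knob on the screw foot, 220 mm from the burner's middle along +y: 44 mm diameter, 28 high, top 158 mm over the table, 27 mm of free spindle below it over the steel lug. Turns about the vertical, many turns either way, stiff by 0.08 N m, keeps its height, stays where left. Clockwise from above raises that end: 1 rad = 2.3 mrad of tilt. At the start it needs 1.6 to 4.6 rad.
- jar_tall: clear glass jar with steel cap, 88 mm diameter, 170 mm high; origin at the centre of its underside, z up. Leave alone.
- jar_mid: clear glass jar with steel cap, 84 mm diameter, 125 mm high; origin at the centre of its underside, z up. Leave alone.
- jar_short: clear glass jar with steel cap, 80 mm diameter, 80 mm high; origin at the centre of its underside, z up. Leave alone.
- spatula: grey hard silicone spatula lying flat on the cutting board, 270 mm long. Leave alone.
- board: white plastic cutting board lying flat, 220 x 320 x 12 mm. Leave alone.
- pot_lid: aluminium pot lid, 200 mm diameter, 48 mm high with its knob. Leave alone.
- crate: fixed closed green plastic crate with a press-button catch, 400 mm (x) by 260 mm (y), 190 mm high with its handle; origin at the centre of its underside.

How it is judged:
On the way, in this order (a step that is already met when the one before it is completed fails the run):
1. the level stands upright, square across both pan bars, let go (angle between level's own z axis and vertical below 0.05 rad and angle between the x axis of level and the y axis of bars_mid, either way round below 0.2 rad and horizontal distance between level and bars_mid below 0.045 m and contact force between level and bar_far above 0.3 N and contact force between level and bar_screw above 0.3 N and contact force between level and the arm below 0.1 N and contact force between level and the fingers below 0.1 N), for 0.2 s.
2. the screw foot is turned until the burner is level and the bubble rests between the lines, the level still lying across both bars (angle between level's own z axis and vertical below 0.05 rad and angle between the x axis of level and the y axis of bars_mid, either way round below 0.2 rad and horizontal distance between level and bars_mid below 0.045 m and value of joint bubble between -0.003 and 0.003 m and angle between bars_mid's own z axis and vertical below 0.003 rad and contact force between level and the fingers below 0.1 N), for 0.3 s.
At the end, for the whole second after the job is handed in: fingers press the level (over 3 N); it stands upright (3 deg) across both bars, middle within 45 mm of the bars' middle, square within 11 deg; each bar takes 2.5 to 20 N from it; bubble within 3 mm of centre, burner level within 3 mrad (angle between level's own z axis and vertical below 0.05 rad and angle between the x axis of level and the y axis of bars_mid, either way round below 0.2 rad and horizontal distance between level and bars_mid below 0.045 m and value of joint bubble between -0.003 and 0.003 m and angle between bars_mid's own z axis and vertical below 0.003 rad and contact force between level and bar_far between 2.5 and 20 N and contact force between level and bar_screw between 2.5 and 20 N and contact force between level and the fingers above 3 N); the arm keeps its last pose, push and grip.
It fails at once if the level is slammed or pushed onto the bars with more than 45 N (contact force between level and bar_far above 45 N or contact force between level and bar_screw above 45 N).
It fails at once if a bystander is shifted more than 30 mm (distance of any of jar_tall, jar_mid, jar_short, spatula, board, pot_lid from where it was at the start of the episode above 0.03 m).
It fails at once if a jar is tipped (angle between any of jar_tall, jar_mid, jar_short's own z axis and vertical above 0.3 rad).
It also fails if it takes over 72 s, if anything falls off the work surface, if the arm or the gripper's body presses on something with over 40 N, if the wrist force passes 120 N, or if a joint passes its speed limit or range.

ROBOT

A 6-joint arm with a two-finger parallel gripper is mounted at the origin on the work surface. World frame = base frame: x ahead of the robot, y to its left, z up, the work surface at z = 0. Lengths are in m, angles in rad, forces in N, time in s.
With the tool pointing down it reaches from about 0.325 to 0.9 m from the base axis. Payload 6.1 kg.
Tool frame: the origin (TCP) lies midway between the tips of the shut fingers; the grasp point (between the pads) lies 19 mm behind it; x points along the fingers, y is the direction in which the jaws open and shut, and the axes are right-handed (so a half turn about x gives the same grasp; the last joint's range is limited). The gripper opens to 85 mm and grips with 20 to 120 N. Pads are 22 mm wide; open, the fingers measure 114 mm over their backs; the gripper's body (76 mm by 85 mm) begins 54 mm behind the grasp point. The pads swing forward as they close: fully open they stand 13 mm farther back than shut.
Start: joints at [1.091, 0.22, 1.526, -0, 1.395, -0.126], TCP at [0.217, 0.586, 0.231] pointing down, gripper open.
Joint ranges: [-2.98, 2.98], [-0.91, 2.08], [0.09, 2.57], [-1.24, 4.39], [0.2, 2.65], [-2.68, 2.68]. Speed limits (rad/s): [2.57, 2.57, 3.01, 3.14, 3.14, 3.14].

INTERFACE

Orientations are given as [roll, pitch, yaw] about the fixed x, y, z axes, in that order (R = Rz(yaw) Ry(pitch) Rx(roll)).
In Python, from plant import movep, move_l, set_joints, gripper_to, hold, inverse_kinematics, observe, get_image, get_calibration, Unreachable, job_done gives the robot as it stands. Calls block until the motion is done:
- movep(position, orientation): joint-space move of the TCP to a pose.
- move_l(position, feed=0.15, rotation=None, max_force=None): straight line of the TCP; rotation=None keeps the orientation; feed is the mean speed in m/s. With max_force (N) it stops when the force on the tool has changed by that much, and returns True; else False.
- set_joints(angles): joint-space move.
- gripper_to(opening, f_grip=None): finger opening in m; f_grip is the grip in N (None keeps the last); returns when the fingers have stopped.
- hold(seconds).
- inverse_kinematics(position, orientation): joint angles nearest the present ones, or None.
- observe(): the state.
- get_image(name): name is "side" or "top"; returns (picture, depth): 480x640x3 uint8, red, green, blue; 480x640 float32, m along the optical axis (not along the pixel's ray), 0 where there is no reading.
- get_calibration(name): a dict with "intrinsics" (3x3 intrinsics, pixels), "world_from_camera" (4x4, takes a point from camera to world coordinates). Camera axes: x right, y down, z forward; pixel columns grow to the right and rows downward; lengths in m; the calibration is good to about 2 mm. A picture is of the moment at which its call begins. get_calibration takes no time and is no camera call.
A pose or a line that the arm cannot do raises Unreachable and nothing moves.
- job_done(): hands the job in, once; it reports no verdict.
The state is a dict: "time_s": time; "q": joint angles; "joint_velocities": joint speeds; "joint_torque": joint torques, N m; "eef_pos": TCP position; "tcp_rot": TCP orientation; "ft_force": force on the tool from outside, world axes, zero at the start; "torque": the same for the moment, N m; "opening": finger opening in m.
Only numpy, scipy, OpenCV 4.12 (cv2) and the standard library are available. Lean on these libraries where they do the work, as an engineer would, in place of code of your own. Each camera call takes 0.05 s, during which the arm holds its last target.

## Working session

There is one attempt and no reset: what is moved stays moved. The work goes in short steps, each a Python script; the robot and the scene stay as the last script left them, time stands still between calls to the robot, and variables do not carry over. Pictures are saved under pics/ and viewed, and the job is handed in when it is done.

```bash
mkdir -p pics; ls
cat > h.py <<'E'
import numpy as np, cv2
from plant import *
def snap(n,tag):
    im,d=get_image(n); cv2.imwrite(f'pics/{tag}.png',cv2.cvtColor(im,cv2.COLOR_RGB2BGR)); np.savez(f'pics/{tag}.npz',im=im,d=d); return im,d
def ray(n,u,v,z):
    c=get_calibration(n);K=np.array(c['intrinsics']);T=np.array(c['world_from_camera'])
    r=T[:3,:3]@np.linalg.solve(K,[u,v,1.]);o=T[:3,3];return o+r*(z-o[2])/r[2]
def pt(n,u,v,d):
    c=get_calibration(n);K=np.array(c['intrinsics']);T=np.array(c['world_from_camera'])
    return T[:3,:3]@(np.linalg.solve(K,[u,v,1.])*d)+T[:3,3]
def cloud(n,d):
    c=get_calibration(n);K=np.array(c['intrinsics']);T=np.array(c['world_from_camera'])
    v,u=np.mgrid[:480,:640];p=np.stack([u*d,v*d,d],-1)@np.linalg.inv(K).T
    return p@T[:3,:3].T+T[:3,3]
E
python3 - <<'E'
from h import *
snap('top','top0');snap('side','side0')
for n in('top','side'):
    c=get_calibration(n);print(np.round(c['intrinsics'],1),np.round(c['world_from_camera'],3))
o=observe();print(o)
E
```

```text
pics
[[615.7   0.  317.4]
 [  0.  615.7 230. ]
 [  0.    0.    1. ]] [[-0.000e+00 -9.850e-01  1.710e-01  1.980e-01]
 [-1.000e+00  2.000e-03  7.000e-03 -2.000e-02]
 [-7.000e-03 -1.710e-01 -9.850e-01  2.161e+00]
 [ 0.000e+00  0.000e+00  0.000e+00  1.000e+00]]
[[593.1   0.  312.1]
 [  0.  593.1 239.2]
 [  0.    0.    1. ]] [[-0.999 -0.033  0.033  0.479]
 [-0.046  0.742 -0.669  1.299]
 [-0.002 -0.67  -0.742  1.595]
 [ 0.     0.     0.     1.   ]]
{'time_s': 0.1, 'q': array([ 1.09090503e+00,  2.21167905e-01,  1.52749488e+00,  1.61490628e-05,
        1.39470894e+00, -1.26111285e-01]), 'joint_velocities': array([ 0.00088582, -0.00056046, -0.00329576,  0.00066718, -0.000153  ,
        0.00026972]), 'joint_torque': array([ 2.42306131e-03, -4.98242855e+01, -3.90548873e+01, -2.91128954e-04,
        5.64509130e-03, -1.64990325e-05]), 'eef_pos': array([0.21627972, 0.58580308, 0.23029682]), 'tcp_rot': array([-1.70584139,  1.56901718, -2.05962424]), 'ft_force': array([ 0.20712963,  0.55029056, -0.90991077]), 'torque': array([-0.01945287,  0.01478591,  0.05415701]), 'opening': 0.08565077509104742}
```

View pics/top0.png

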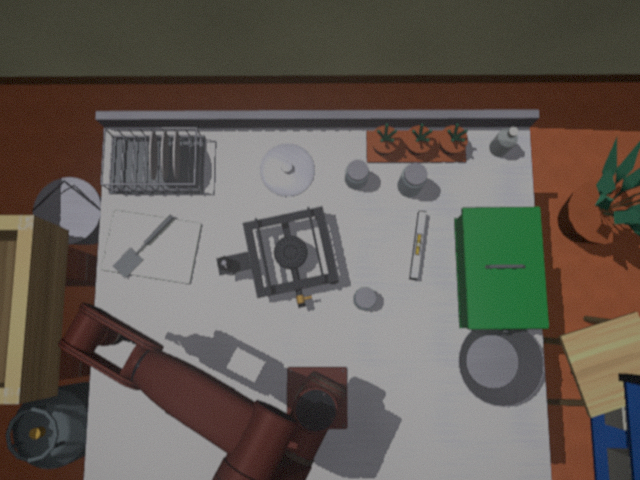

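View pics/side0.png

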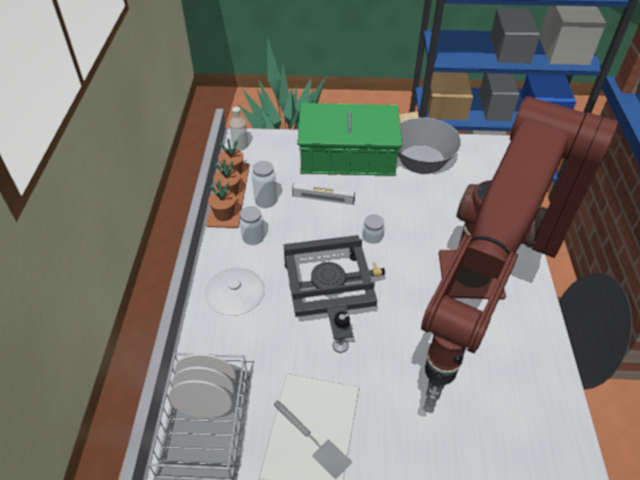

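Run:
```python
from h import *
a=cv2.imread('pics/top0.png');s=cv2.imread('pics/side0.png')
b=cv2.resize(a[190:315,205:445],None,fx=3.3,fy=3.3,interpolation=cv2.INTER_CUBIC)
c=cv2.resize(s[180:360,270:400],None,fx=3.3,fy=3.3,interpolation=cv2.INTER_CUBIC)
cv2.imwrite('pics/ztop0.png',b);cv2.imwrite('pics/zside0.png',c)
d=np.load('pics/top0.npz')['d'];P=cloud('top',d)
for uv in [(229,264),(418,245),(357,175),(413,180),(365,299),(500,260),(291,252),(260,258),(327,250)]:
    print(uv,P[uv[1],uv[0]].round(3))
# height classes
im=np.load('pics/top0.npz')['im']
z=P[...,2]
v=((np.clip(z,0,.2))/.2*255).astype(np.uint8)
cv2.imwrite('pics/hz0.png',cv2.resize(cv2.applyColorMap(v,cv2.COLORMAP_JET)[190:315,205:445],None,fx=3.3,fy=3.3,interpolation=cv2.INTER_NEAREST))
```

```text
(229, 264) [0.434 0.285 0.151]
(418, 245) [ 0.512 -0.354  0.043]
(357, 175) [ 0.744 -0.141  0.114]
(413, 180) [ 0.711 -0.323  0.172]
(365, 299) [ 0.324 -0.165  0.08 ]
(500, 260) [ 0.444 -0.598  0.173]
(291, 252) [0.482 0.085 0.089]
(260, 258) [0.473 0.198 0.003]
(327, 250) [ 0.487 -0.037  0.101]
```

View pics/ztop0.png

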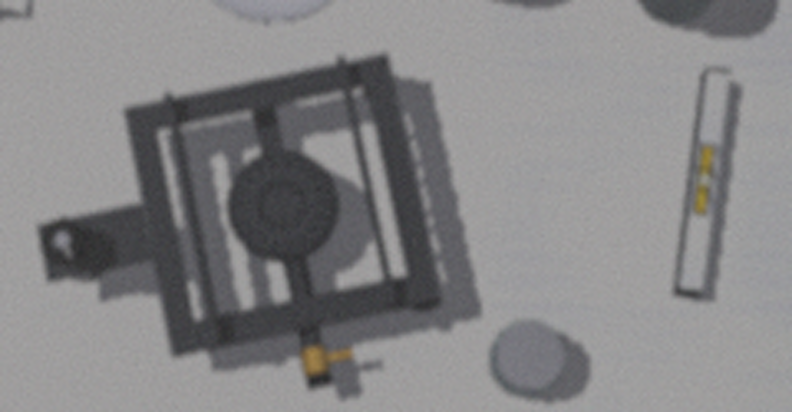

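View pics/hz0.png

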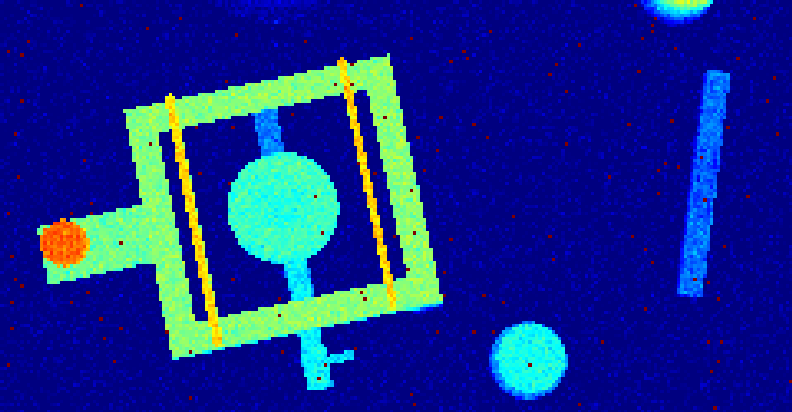

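View pics/zside0.png

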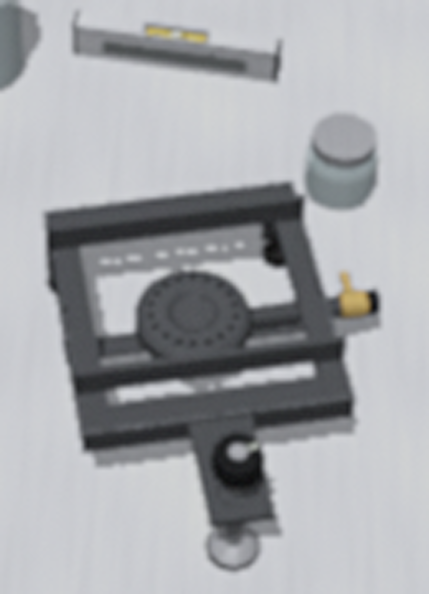

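```bash
cat > meas.py <<'E'
from h import *
def fit(Q):
    c,(w,h),a=cv2.minAreaRect((Q[:,:2]*1000).astype(np.float32));return np.round(c,1),round(w,1),round(h,1),round(a,1)
def comps(mask,mn=25):
    n,l,st,ce=cv2.connectedComponentsWithStats(mask.astype(np.uint8),connectivity=8)
    return [l==i for i in range(1,n) if st[i,4]>=mn]
E
python3 - <<'E'
from meas import *
for n in ('top','side'):
    f=np.load(f'pics/{n}0.npz');d=cv2.medianBlur(f['d'],3) if n=='side' else f['d'];P=cloud(n,d);z=P[...,2];x,y=P[...,0],P[...,1]
    box=(x>.25)&(x<.7)&(y>-.08)&(y<.35)&(d>0)
    print(n,'table z',np.median(z[(x>.3)&(x<.6)&(y>-.25)&(y<-.2)]))
    for nm,m in (('knob',box&(z>.145)&(y>.2)),('bars',box&(z>.12)&(z<.145)&(y<.23)),('head',box&(z>.082)&(z<.096)&(np.hypot(x-.48,y-.085)<.06)),
      ('level',(x>.35)&(x<.7)&(y>-.42)&(y<-.26)&(z>.035)&(z<.06))):
        for c in comps(m):
            Q=P[c];C=Q.mean(0);w,V=np.linalg.eigh(np.cov((Q-C)[:,:2].T));v=V[:,1]
            t=(Q-C)[:,:2]@v
            A=np.c_[t,np.ones(len(t))];k=np.linalg.lstsq(A,Q[:,2],rcond=None)[0]
            print(nm,len(Q),C.round(4),'med z',np.median(Q[:,2]).round(4),'ang',np.degrees(np.arctan2(v[1],v[0])).round(2),'mid',(C[:2]+v*(t.max()+t.min())/2).round(4),'len',np.ptp(t).round(3))
E
```

```text
top table z -0.0012067412091270047
knob 146 [0.4367 0.3027 0.1551] med z 0.1547 ang 56.02 mid [0.4366 0.3025] len 0.046
bars 186 [5.00e-01 2.00e-04 1.33e-01] med z 0.1336 ang -168.07 mid [0.502  0.0006] len 0.256
bars 205 [0.463  0.1758 0.1315] med z 0.1316 ang -168.12 mid [0.4649 0.1762] len 0.261
head 605 [0.4814 0.0866 0.0879] med z 0.0878 ang 68.75 mid [0.4815 0.087 ] len 0.112
level 457 [ 0.5128 -0.3529  0.0462] med z 0.046 ang 171.34 mid [ 0.5144 -0.3531] len 0.244
side table z -0.0003632707865159901
knob 187 [0.4405 0.3105 0.1565] med z 0.1578 ang 45.62 mid [0.4391 0.309 ] len 0.046
bars 364 [0.5049 0.0056 0.1295] med z 0.1307 ang -168.16 mid [0.5032 0.0052] len 0.259
bars 388 [0.4664 0.1812 0.1287] med z 0.1297 ang -168.18 mid [0.4647 0.1808] len 0.259
head 669 [0.4832 0.0923 0.0878] med z 0.0882 ang 162.46 mid [0.4842 0.0919] len 0.113
level 428 [ 0.5158 -0.3469  0.0447] med z 0.0452 ang 171.26 mid [ 0.5168 -0.347 ] len 0.241
```

Run:
```python
from h import *
L=(.5143,-.3505);M=(.4835,.0895);K=(.4385,.305)
r=np.radians
for nm,p,z,ys in (('lev',L,.2,(-8.7,171.3)),('bars',M,.3,(-78.1,101.9)),('knob',K,.126,(0,90,180,-90,45,135,-45,-135))):
    for y in ys:
        q=inverse_kinematics([*p,z],[0,np.pi/2,r(y)]); print(nm,y,None if q is None else np.round(q,2))
o=observe();print(o['time_s'])
```

```text
lev -8.7 [-0.72  0.24  1.57  0.    1.34 -2.14]
lev 171.3 [-0.72  0.24  1.57 -0.    1.34  1.  ]
bars -78.1 [ 0.02 -0.14  1.77 -0.    1.51 -0.19]
bars 101.9 None
knob 0 [ 0.46  0.11  1.86 -0.    1.17 -1.11]
knob 90 None
knob 180 [0.46 0.11 1.86 0.   1.17 2.03]
knob -90 [ 0.46  0.11  1.86 -0.    1.17  0.46]
knob 45 [ 0.46  0.11  1.86  0.    1.17 -1.9 ]
knob 135 None
knob -45 [ 0.46  0.11  1.86 -0.    1.17 -0.33]
knob -135 [ 0.46  0.11  1.86 -0.    1.17  1.25]
0.1
```

```bash
python3 - <<'E'
from h import *
L=(.5143,-.3505);R=[0,np.pi/2,np.radians(-8.7)]
movep([.45,.2,.30],[0,np.pi/2,np.radians(-45)])
movep([*L,.20],R);gripper_to(.06);
move_l([*L,.10],.2);print(observe()['ft_force'].round(2))
print(move_l([*L,.014],.1,max_force=6))
snap('top','top1');snap('side','side1')
o=observe();print(o['time_s'],o['eef_pos'],o['ft_force'].round(2))
E
python3 -c "
import cv2
a=cv2.imread('pics/top1.png')[170:330,330:530];b=cv2.imread('pics/side1.png')[120:270,230:430]
cv2.imwrite('pics/z1.png',cv2.hconcat([cv2.resize(a,(400,400)),cv2.resize(b,(400,400))]))"
```

```text
[-0.38  0.26  0.3 ]
False
5.9333 [ 0.51498547 -0.35107469  0.01508444] [-0.79 -0.68  0.47]
```

View pics/z1.png

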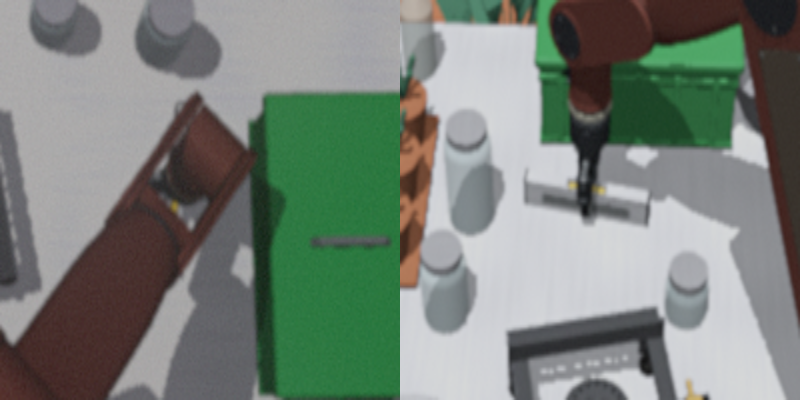

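The fingers straddle the level at its middle, with the yellow vial visible on both sides of them in the side view. Next I grip and lift.

```bash
python3 - <<'E'
from h import *
gripper_to(.0,40)
o=observe();print('opening',o['opening'],o['ft_force'].round(2),o['eef_pos'])
L=(.5143,-.3505)
move_l([*L,.25],.2)
o=observe();print('opening',o['opening'],o['ft_force'].round(2),o['time_s'])
M=(.4835,.0895)
movep([*M,.24],[0,np.pi/2,np.radians(-78.1)])
snap('top','top2');snap('side','side2')
o=observe();print(o['time_s'],o['eef_pos'],o['ft_force'].round(2),o['opening'])
E
python3 -c "
import cv2
a=cv2.imread('pics/top2.png')[170:330,190:390];b=cv2.imread('pics/side2.png')[190:350,230:430]
cv2.imwrite('pics/z2.png',cv2.hconcat([cv2.resize(a,(400,320)),cv2.resize(b,(400,320))]))"
```

```text
opening 0.023614498547937183 [-0.55  0.18  3.2 ] [ 0.51457616 -0.35086591  0.01458951]
opening 0.02361703688272551 [ 0.31  0.11 -4.38] 7.6833
9.4917 [0.48382227 0.08885518 0.2400027 ] [ 0.06 -0.62 -2.56] 0.02361814462153798
```

View pics/z2.png

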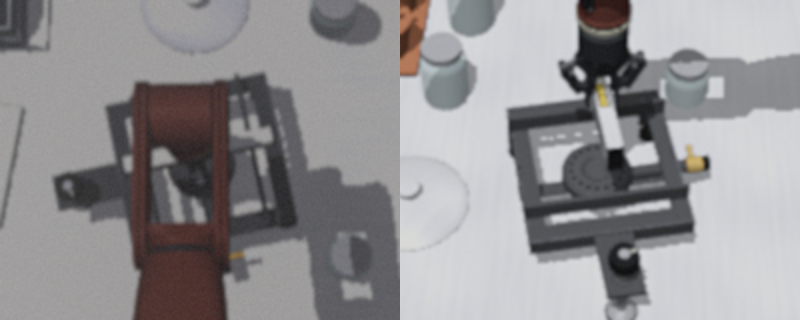

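Run:
```python
from meas import *
f=np.load('pics/side2.npz');d=f['d'];P=cloud('side',d);z=P[...,2];x,y=P[...,0],P[...,1]
im=f['im'].astype(int)
m=(z>.264)&(z<.28)&(x>.38)&(x<.58)&(y>-.1)&(y<.24)
for c in comps(m):
    Q=P[c];print(len(Q),fit(Q),Q.min(0).round(3),Q.max(0).round(3),np.median(Q[:,2]))
    v=(Q[:,1]>.11); q=Q[v];C=q.mean(0);w,V=np.linalg.eigh(np.cov((q-C)[:,:2].T));a=V[:,1];print(C,np.degrees(np.arctan2(a[1],a[0])))
```

```text
317 (array([476.7, 133.4]), 51.7, 155.2, 3.9) [0.446 0.056 0.264] [0.505 0.211 0.28 ] 0.2726147233482774
[0.46794719 0.16146543 0.27268746] 102.6794098985416
```

```bash
python3 - <<'E'
from h import *
M=(.4835,.0895)
move_l([*M,.162],.12);print(observe()['ft_force'].round(2))
print(move_l([*M,.143],.02,max_force=3))
o=observe();print(o['eef_pos'],o['ft_force'].round(2))
gripper_to(.05);o=observe();print(o['opening'],o['ft_force'].round(2))
move_l([*M,.26],.2)
hold(.2)
snap('side','side3')
# clear away toward knob
K=(.4385,.305)
q=inverse_kinematics([*K,.22],[0,np.pi/2,np.radians(0)])
q[5]=-2.6;set_joints(q)
snap('top','top3');print(observe()['time_s'])
E
python3 -c "
import cv2
a=cv2.imread('pics/top3.png')[170:330,190:390];b=cv2.imread('pics/side3.png')[190:350,230:430]
cv2.imwrite('pics/z3.png',cv2.hconcat([cv2.resize(a,(400,320)),cv2.resize(b,(400,320))]))"
```

```text
[ 0.02 -0.02 -3.88]
True
[0.48342522 0.08958213 0.14849626] [-0.32  0.61  4.79]
0.05031686758719828 [-0.08 -0.14 -0.48]
14.4333
```

View pics/z3.png

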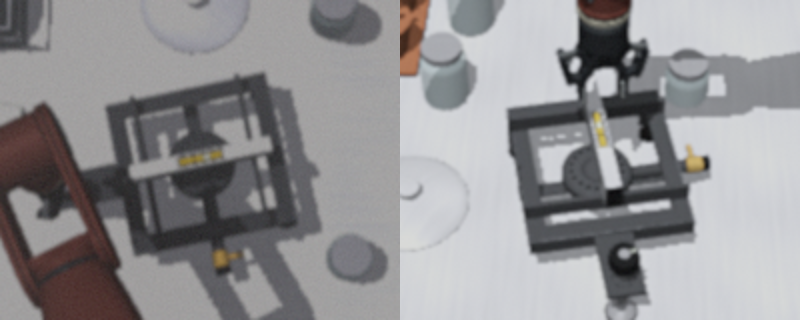

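The level stands square across both bars, and the vial is in view of the top camera with the arm over the knob. Now a bubble reader.

```bash
cat > bub.py <<'E'
from meas import *
def bubble(n='top',N=6,tag=None,ztop=.183):
    ims=[get_image(n)[0].astype(float) for _ in range(N)]
    return read(np.mean(ims,0),n,tag,ztop)
def read(im,n,tag=None,ztop=.183,ax=np.array([-.206,.978]),c0=(.4835,.0895)):
    sat=(im[...,0]+im[...,1])/2-im[...,2]   # yellowness
    # sample along/around level in world plane z=ztop
    c=get_calibration(n);K=np.array(c['intrinsics']);T=np.linalg.inv(np.array(c['world_from_camera']))
    s=np.arange(-.075,.0751,.0005);w=np.arange(-.022,.0221,.001)
    nx=np.array([ax[1],-ax[0]])
    X=np.array(c0)+s[None,:,None]*ax+w[:,None,None]*nx
    X=np.concatenate([X,np.full(X.shape[:2]+(1,),ztop)],-1)@T[:3,:3].T+T[:3,3]
    u=X@K.T;u=(u[...,:2]/u[...,2:]).astype(np.float32)
    S=cv2.remap(sat.astype(np.float32),u[...,0],u[...,1],cv2.INTER_LINEAR)
    G=cv2.remap(im.astype(np.float32),u[...,0],u[...,1],cv2.INTER_LINEAR)
    if tag: cv2.imwrite(f'pics/{tag}.png',cv2.resize(cv2.cvtColor(np.clip(G,0,255).astype(np.uint8),cv2.COLOR_RGB2BGR),None,fx=2.5,fy=5))
    row=S.mean(1);k=np.argsort(row)[-9:] # rows of the vial
    p=S[np.median(k).astype(int)-4:np.median(k).astype(int)+5].mean(0);h=np.percentile(p,85)
    base=np.median(np.r_[p[:20],p[-20:]]);p=(p-base)/(h-base)
    on=np.where(p>.5)[0];a,b=s[on[0]],s[on[-1]]
    i=slice(on[0]+8,on[-1]-7);g=np.clip(1-p[i],0,None)
    return dict(vial=(a,b),bub=(s[i]@g/g.sum()-(a+b)/2),prof=p)
E
python3 - <<'E'
from bub import *
f=np.load('pics/top0.npz')['im'].astype(float)
r=read(f,'top','v0',.048,np.array([.9885,-.151]),(.5136,-.353));print(r['vial'],r['bub'],r['prof'][::10].round(1))
r=bubble(tag='v3');print(r['vial'],r['bub'],r['prof'][::10].round(1))
f=np.load('pics/side3.npz')['im'].astype(float)
r=read(f,'side','v3s');print(r['vial'],r['bub'],r['prof'][::10].round(1))
E
```

```text
(np.float64(-0.03299999999999996), np.float64(0.0360000000000001)) -4.195174816015615e-05 [ 0.   0.   0.   0.   0.   0.   0.   0.   0.3  0.8  1.   1.1  1.   0.8
  0.5  0.2  0.3  0.6  0.9  1.   1.   1.   0.7  0.1 -0.1 -0.  -0.  -0.
 -0.  -0.  -0. ]
(np.float64(-0.039499999999999966), np.float64(0.029500000000000096)) -0.008584424334201568 [ 0.  -0.   0.  -0.  -0.  -0.   0.   0.4  1.   1.   0.9  0.4  0.1  0.4
  0.9  1.   0.9  1.   1.   1.1  1.   0.4  0.   0.   0.  -0.  -0.  -0.
  0.  -0.   0. ]
(np.float64(-0.03649999999999996), np.float64(0.0330000000000001)) -0.0077818669764942 [-0.  -0.  -0.   0.   0.   0.  -0.   0.1  0.7  1.   1.   0.8  0.3  0.2
  0.5  0.9  1.   0.9  1.   1.   1.   0.9  0.3  0.   0.   0.   0.   0.
  0.   0.  -0. ]
```

View pics/v3.png

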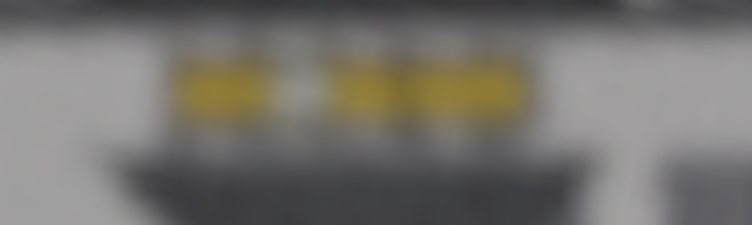

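View pics/v3s.png

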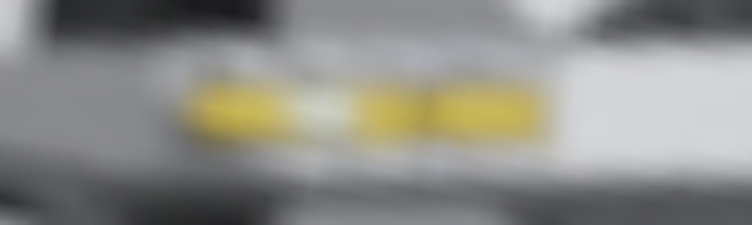

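```bash
sed -i 's/g=np.clip(1-p\[i\],0,None)/g=np.where(p[i]<.65,1-p[i],0)/' bub.py
python3 - <<'E'
from bub import *
K=(.4385,.305)
gripper_to(.075)
r=bubble();print(r['bub'])
print(move_l([*K,.127],.12,max_force=8));o=observe();print(o['eef_pos'],o['q'].round(3),o['ft_force'].round(2))
gripper_to(0,25);o=observe();print(o['eef_pos'],o['opening'],o['ft_force'].round(2),o['time_s'])
snap('top','top4');snap('side','side4')
E
python3 -c "
import cv2
a=cv2.imread('pics/top4.png')[170:330,190:390];b=cv2.imread('pics/side4.png')[190:350,230:430]
cv2.imwrite('pics/z4.png',cv2.hconcat([cv2.resize(a,(400,320)),cv2.resize(b,(400,320))]))"
```

```text
-0.010290750834478403
False
[0.43907731 0.30531314 0.12779556] [ 0.46   0.105  1.86  -0.     1.175 -2.6  ] [-0.15 -0.29  0.3 ]
[0.44242887 0.30520701 0.12917619] 0.042548291823924896 [10.74 -1.59 -0.89] 16.7083
```

View pics/z4.png

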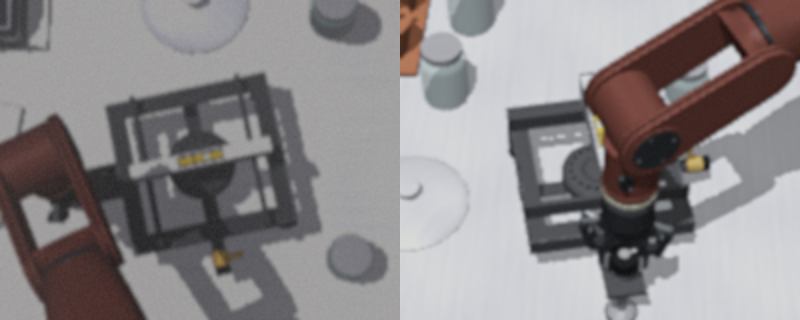

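Run:
```python
from bub import *
move_l([.4428,.305,.128],.05);o=observe();print(o['eef_pos'],o['ft_force'].round(2),o['q'].round(3))
q=o['q'].copy();q0=inverse_kinematics([.4428,.305,.128],o['tcp_rot'])
print(q0)
q0=np.array(q0);q0[5]=-2.6+.8;set_joints(q0);o=observe();print(o['eef_pos'],o['ft_force'].round(2),o['torque'].round(2),o['opening'])
hold(1.5);r=bubble(tag='v5');print(r['vial'],r['bub'],observe()['time_s'])
```

```text
[0.44251922 0.30517742 0.12908363] [-5.96 -0.97  5.73] [ 4.570e-01  1.110e-01  1.851e+00  1.000e-03  1.180e+00 -2.604e+00]
[ 4.56155023e-01  1.12511187e-01  1.85137661e+00  5.23241577e-04
  1.17827268e+00 -2.60418146e+00]
[0.44317793 0.30478736 0.12905903] [-2.63 -2.09  5.75] [-0.74  0.2  -0.04] 0.043331894788529696
(np.float64(-0.039499999999999966), np.float64(0.029000000000000095)) -0.0075090879927593186 19.65
```

Run:
```python
from bub import *
q=np.array(inverse_kinematics([.4420,.305,.128],observe()['tcp_rot']));print(q.round(3))
for a in (-1.,-.2,.55):
    q[5]=a;set_joints(q);o=observe();print(o['eef_pos'].round(4),o['ft_force'].round(2),o['opening'])
hold(1.8);r=bubble(tag='v6');print(r['vial'],r['bub'],observe()['time_s'],observe()['q'][5])
```

```text
[ 0.457  0.111  1.853 -0.     1.177 -1.801]
[0.4434 0.3041 0.1291] [ 1.66 -5.28  3.93] 0.043500273582698465
[0.443  0.3034 0.1291] [-0.2  -9.02  6.2 ] 0.04320813655144477
[0.4423 0.3032 0.1291] [ -1.58 -11.04   8.95] 0.0434164974912817
(np.float64(-0.04049999999999997), np.float64(0.028000000000000094)) -0.0006917181659432314 24.0667 0.5478998533192352
```

View pics/v6.png

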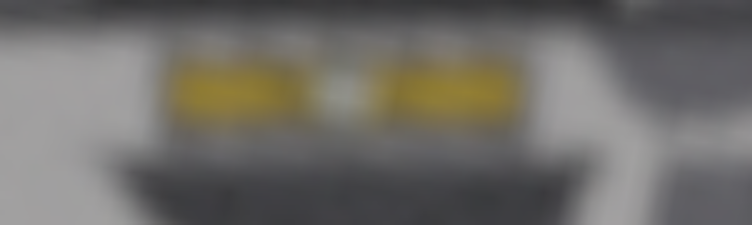

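```bash
python3 - <<'E'
from bub import *
q=observe()['q'].copy();q[5]=.77;set_joints(q)
gripper_to(.07);o=observe();print(o['ft_force'].round(2),o['eef_pos'])
p=o['eef_pos'];move_l([p[0],p[1],.25],.15)
hold(1.2);r=bubble(tag='v7');print(r['vial'],r['bub'],observe()['time_s'])
snap('side','side7')
q=np.array(inverse_kinematics([.40,.36,.28],observe()['tcp_rot']));set_joints(q)
r=bubble('side',tag='v7s');print(r['vial'],r['bub']);snap('top','top7');print(observe()['time_s'])
E
python3 -c "
import cv2
a=cv2.imread('pics/top7.png')[170:330,190:390];b=cv2.imread('pics/side7.png')[190:350,230:430]
cv2.imwrite('pics/z7.png',cv2.vconcat([cv2.hconcat([cv2.resize(a,(375,300)),cv2.resize(b,(377,300))]),cv2.imread('pics/v7s.png')]))"
```

```text
[0.46 0.32 0.16] [0.44237968 0.30335714 0.1291245 ]
(np.float64(-0.04049999999999997), np.float64(0.028000000000000094)) -9.395217226144687e-05 27.225
(np.float64(-0.037999999999999964), np.float64(0.031000000000000097)) -0.00015435472641072562
28.0333
```

View pics/z7.png

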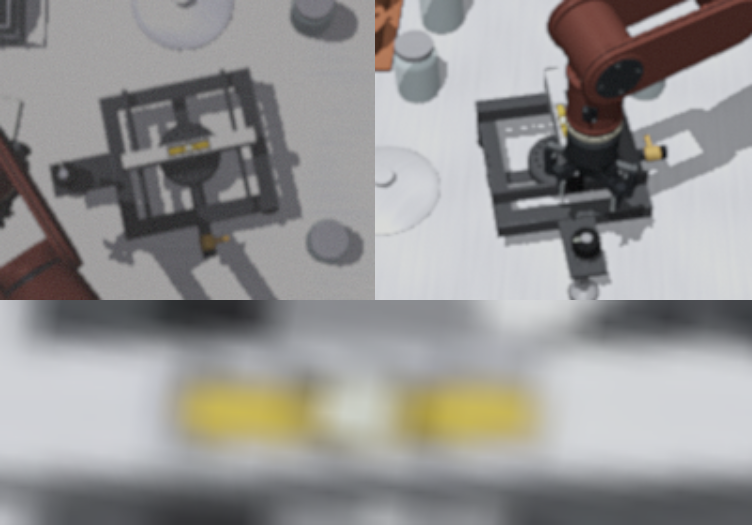

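```bash
python3 - <<'E'
from bub import *
C=np.array([.484,.0845]);R=[0,np.pi/2,np.radians(-78.1)]
movep([*C,.26],R);gripper_to(0,20)
move_l([*C,.197],.12);hold(.3);o=observe();print(o['ft_force'].round(2),o['eef_pos'],o['opening'])
f0=o['ft_force'][2]
print(move_l([*C,.172],.015,max_force=7));o=observe();z=o['eef_pos'][2];print(o['ft_force'].round(2),o['eef_pos'])
hold(.5);o=observe();print(o['ft_force'].round(2),o['eef_pos'],o['torque'].round(2),o['time_s'])
snap('side','side8');snap('top','top8')
r=bubble('side',tag='v8s');print(r['vial'],r['bub'])
E
python3 -c "
import cv2
a=cv2.imread('pics/top8.png')[170:330,190:390];b=cv2.imread('pics/side8.png')[190:350,230:430]
cv2.imwrite('pics/z8.png',cv2.vconcat([cv2.hconcat([cv2.resize(a,(375,300)),cv2.resize(b,(377,300))]),cv2.imread('pics/v8s.png')]))"
```

```text
[-0.01 -0.58  0.71] [0.48446919 0.08451079 0.19776598] -0.0001707084159376966
True
[0.24 0.17 4.02] [0.48430762 0.08457724 0.1830165 ]
[0.42 0.82 5.26] [0.48427951 0.08457113 0.18301389] [ 0.05 -0.24 -0.  ] 32.2833
(np.float64(0.0035000000000000725), np.float64(0.0325000000000001)) nanbub.py:22: RuntimeWarning: invalid value encountered in scalar divide
  return dict(vial=(a,b),bub=(s[i]@g/g.sum()-(a+b)/2),prof=p)
```

View pics/z8.png

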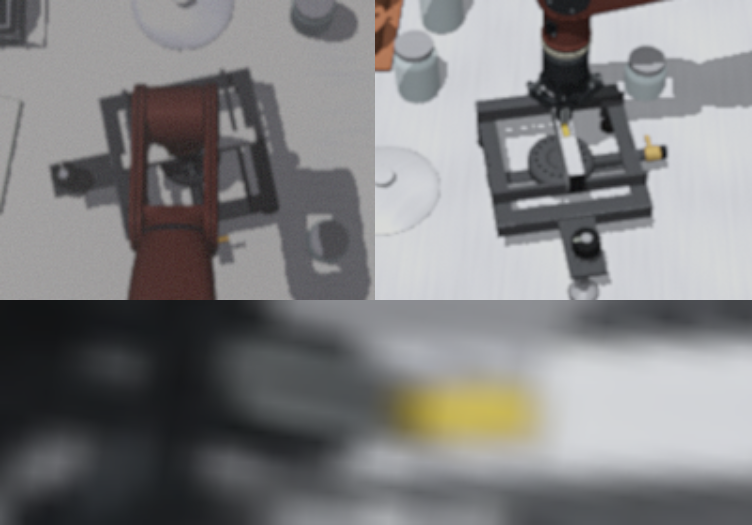

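Contact is at the middle and reads about 5 N, so I push a little further to reach about 10 N.

```bash
python3 - <<'E'
from bub import *
C=[.484,.0845]
def f(): 
    return np.mean([ (hold(.05),observe()['ft_force'])[1] for _ in range(6)],0)
z=observe()['eef_pos'][2];zc=z-.0010
print(f().round(2))
for k in range(12):
    move_l([*C,zc],.02);F=f();print(zc.round(4),F.round(2),observe()['eef_pos'].round(4))
    if F[2]>9: break
    zc-=.0006 if F[2]<7.5 else .0003
hold(1.5);print(f().round(2),observe()['time_s'])
snap('side','side9');r=bubble('side',tag='v9s')
E
python3 -c "
import cv2
b=cv2.imread('pics/side9.png')[190:350,230:430]
cv2.imwrite('pics/z9.png',cv2.resize(b,(750,600),interpolation=cv2.INTER_CUBIC))"
```

```text
[1.21 0.03 5.07]
0.182 [-1.03  0.12  7.99] [0.4845 0.0846 0.183 ]
0.1817 [-1.73  0.78  9.35] [0.4845 0.0846 0.183 ]
[-1.66  0.38  9.5 ] 35.8833bub.py:22: RuntimeWarning: invalid value encountered in scalar divide
  return dict(vial=(a,b),bub=(s[i]@g/g.sum()-(a+b)/2),prof=p)
```

View pics/z9.png

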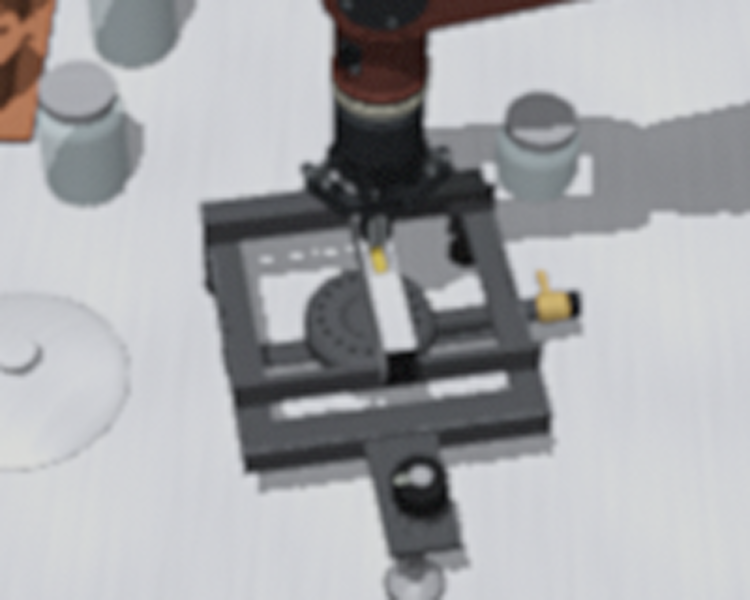

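The level is upright and pressed at its middle with about 9.5 N. The visible near half of the vial at (378,260) is unchanged, and nothing else has moved.

Run:
```python
from plant import *
job_done();o=observe();print(o['ft_force'].round(2),o['time_s'])
```

```text
the job is handed in; nothing more can be done
the job is handed in; nothing more can be done
```

I stood the level square across the middle of both pan bars and let go of it. I then turned the knob about 3.4 rad clockwise and let go of that too. The job was handed in at about 36 s of the 72 s allowed, with the shut fingers still pressing on the level's middle.

- **Bubble:** with nothing touching the level or the knob, it read -0.1 mm in the top camera and -0.15 mm in the side camera, against a limit of 3 mm. At the start it was about -10 mm.
- **Press:** the force reading was about 9.5 N down, with up to about 1.7 N sideways. It was steady over the last 1.5 s and more before hand-in.
- **Not checked:** during the press the gripper hid the bubble from both cameras, so that reading failed. That it stayed centred rests on the earlier reading and on the level looking unmoved. The share of the force on each bar was not measured either.
- **Disagreement:** the two cameras differed by about 2 to 6 mm in position, so I used values in between. My first knob grip was about 4 mm off-centre, with about 11 N sideways, and I shifted it before turning. The sideways force rose to about 11 N again by the end of the turn and was gone once I released the knob.
- **Bystanders:** in the parts of the pictures I checked, the jars and pot lid looked unmoved. I took no fresh measurement of them, or of the spatula and board.

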